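# Prop the drying chest's lid half open

## Task

The glass dish in the drying chest has to air under its half-open lid. Open the lid wide, until its stiff hinge holds it up by itself; then swing the prop rod on the chest's right side up out of its clip, and ease the lid down until the rod's tip is fully home in the slot under the lid's edge and the rod carries the lid. Do not let the lid slam, and leave the bottles, jar, beaker and timer round the chest where they are.

Things in the scene. Friction and masses are not known exactly. Their poses are not given: they have to be found in the camera images.
- chest: slide-drying chest, a fixed grey painted open-topped box 180 x 180 mm, 90 mm tall, with a white hinged lid and six dark vent slits in its front. Origin: centre of its underside on the desk. Its x axis points from its front (handle side) to its back (hinge side), y to its left, z up; it stands upright, turned only about z. Its front faces roughly towards the robot. Two hinge axes, lid and prop rod, are both parallel to its y axis. A flat glass dish lies inside it
- lid (a joint): lid angle, rad: 0 shut, grows as the front edge rises, stop at 1.35. The lid (white plate 186 mm deep, 208 mm wide, 6 mm thick, about 0.32 kg, lifting takes about 2 N at the handle) is hinged at the back. Its stiff hinge holds it where it is left only when it is opened to 1.15 or more; opened less, it sinks by itself. Resting properly on the prop rod it reads 0.60
- rod (a joint): prop rod angle, rad: 0 lying level in its open-topped clip, pointing to the chest's back; grows as the tip rises about the pivot, stop at 1.50. A stiff pivot keeps the rod wherever it is left (about 1 N at the grip moves it). The rod reads 1.07 when it stands in the lid's slot
- lid_hinge (a point): middle of the lid's hinge axis, at the chest's back edge, 92 mm above the desk: in the chest's frame x +90, y 0, z 92 mm
- lid_handle (a point): middle of the lid's bar handle: round steel bar 10 mm thick, parallel to the chest's y axis, 90 mm free length between its two arms, held 37 mm (clear) in front of the lid's front edge. It lies 226 mm from the hinge axis and 3 mm above the plane through the hinge along the lid's underside; shut, it is 95 mm above the desk. It may turn in the grip as the lid swings
- rod_pivot (a point): pivot of the prop rod on the chest's right (-y) outer wall, 14 mm off the wall: in the chest's frame x -70, y -104, z 50 mm
- rod_grip (a point): middle of the rod's hand grip, a black sleeve 12 mm thick and 54 mm long that sticks out sideways (parallel to the chest's y axis, away from the chest) from the rod, 66 mm along the rod from the pivot; this point is 60 mm outside the rod's own plane, so 74 mm off the chest's wall and 52 mm outside the lid's side edge. It may turn in the grip as the rod swings
- rod_tip (a point): centre of the rod's tip, a steel cross pin 8 mm thick and 16 mm wide, 117.6 mm from the pivot; the rod is thin round steel
- lid_slot (a point): seat of the rod's tip in the slot under the lid's right side edge (where the pin's centre lies when it bears on the slot's roof): 120 mm from the hinge along the lid, 8 mm below the lid's underside. The slot is 12 mm wide between two steel cheeks, open away from the underside, with a flared mouth about 35 mm wide, so a tip within about 12 mm of the slot's middle is guided in as the lid comes down
- label_jar: small glass jar 54 mm wide, 56 mm tall, loose, at the chest's left; origin at the centre of its underside. To be left alone
- stain_bottle: pale bottle 54 mm wide, 130 mm tall, loose, at the chest's left towards its back; origin at the centre of its underside. To be left alone
- beaker: white beaker 91 mm wide, 113 mm tall, loose, behind the chest; origin at the centre of its underside. To be left alone
- dropper_bottle: small brown bottle 28 mm wide, 70 mm tall, loose, behind the chest's right corner; origin at the centre of its underside. To be left alone
- timer: grey kitchen-style timer 47 x 66 x 62 mm, loose, in front of the chest's left corner; origin at the centre of its underside. To be left alone

How it is judged (in metres and radians):
On the way, in this order (a step that is already met when the one before it is completed fails the run):
1. the lid stands wide open while the rod still lies down (value of joint lid above 1.1 rad and value of joint rod below 0.3 rad), for 0.2 s.
2. the rod is swung up out of its clip while the lid stands wide open (value of joint lid above 1 rad and value of joint rod between 0.85 and 1.3 rad), for 0.2 s.
At the end, for the whole second after the job is handed in: the lid rests at 0.55 to 0.65 rad with the rod's tip within 6 mm of the seat of the slot, and is at rest (value of joint lid between 0.55 and 0.65 rad and distance between rod_tip and lid_slot below 0.006 m and velocity of joint lid between -0.05 and 0.05 rad/s); the robot touches nothing.
It fails at once if the lid falls or is swung down faster than 2 rad/s (velocity of joint lid below -2 rad/s).
It fails at once if a bystander at the chest is moved more than 30 mm or tipped (distance of any of label_jar, stain_bottle, beaker, dropper_bottle, timer from where it was at the start of the episode above 0.03 m or angle between any of label_jar, stain_bottle, beaker, dropper_bottle, timer's own z axis and vertical above 0.4 rad).
It also fails if it takes over 58 s, if anything falls off the work surface, if the arm or the gripper's body presses on something with over 40 N, if the wrist force passes 120 N, or if a joint passes its speed limit or range.

## Robot

A 6-joint arm with a two-finger parallel gripper is mounted at the origin on a cart in front of the work surface, level with it; the furniture and walls round the work are solid. World frame = base frame: x ahead of the robot, y to its left, z up, the work surface at z = 0. Lengths are in mm, angles in rad, forces in N, time in s.
With the tool pointing down it reaches from about 300 to 825 mm from the base axis. Payload 5.4 kg.
Tool frame: the origin (TCP) lies between the finger pads; the fingertips stand ahead of it and the grasp point (between the pads) is the TCP (tips_ahead is the z of the fingertips in the tool frame, in mm); z points along the fingers, y is the line along which they close (so a half turn about z gives the same grasp; the last joint's range is limited). The gripper opens to 92 mm and grips with 3 to 60 N. Pads are 20 mm wide; open, the fingers measure 128 mm over their backs; the gripper's body (75 mm by 189 mm) begins 69 mm behind the grasp point.
Start: joints at [-1.452, 0.158, 1.597, -0, 1.386, -0.21], TCP at [185.648, -544.188, 209.601] pointing down, gripper open.
Joint ranges: [-2.91, 2.91], [-0.94, 2.29], [0.18, 2.7], [-1.29, 4.43], [0.17, 2.64], [-3, 3]. Speed limits (rad/s): [2.57, 2.57, 3.14, 3.14, 3.14, 3.14].

## Interface

Orientations are given as a unit quaternion [w, x, y, z].
In Python, from rig import * gives the robot as it stands. The module is installed in compiled form; this text tells all that it offers.
- The arm moves only by the tool send_rows, never from a script. Its argument "increments" is a list of rows, each an object with "travel": the shift along the tool's x, y, z in m, a list of three; "spin": the turn about the tool's z in degrees; "claw": the gripper's target within -1 to 1 (shut at 1, half-way at 0, fully open at -1). A call has exactly 5 rows; each row is the pose to reach, as a shift and turn from the pose commanded when the call began, along the tool's axes at that moment; what a row does not reach only later rows make up. A row lasts 1/8 s, in which the tool goes at most 62.5 mm and 10.7 degrees, less where a joint would pass 70% of its speed; a pose out of reach is approached as far as the arm can. A call with a gripper value outside its range is refused whole. The fingers move at their own pace and stop on an object; "grip_force" is the grip in N (left out, the last holds). Time passes only in rows, so rows that repeat a pose let the fingers close, or fill a call up. It gives the time, the measured TCP pose, the force, the opening and the grip force at its end, in the units of the state.
- sense(): the state, without advancing time (a new reading comes with each control period).
- capture(name): name is "side" or "top" or "wrist"; returns (picture, depth): 480x640x3 uint8, blue, green, red; 480x640 float32, mm along the optical axis (not along the pixel's ray), 0 where there is no reading.
- get_calibration(name): a dict with "vfov" (degrees; the focal length in pixels is half the picture's height over the tangent of half this angle, whatever the lens; pixels are square), "cx", "cy" (the principal point, pixels), "R" (3x3) and "t" (3): a world point X has camera coordinates R X + t. Camera axes: x right, y down, z forward; pixel columns grow to the right and rows downward; lengths in mm; the calibration is good to about 2 mm. A picture is of the moment at which its call begins: read the wrist's pose just before it. get_calibration takes no time and is no camera call; for the wrist camera it gives the pose at the moment of the call.
- sign_off(): hands the job in; it is judged then, once.
Trained networks look in the newest picture that a camera, given by its name, has taken for a name from the list of things; names that differ only in an ending like _2 or _b are one class to them, and where a whole thing is asked for, a point or a joint stands for the part that bears it (a point fixed in the world has none). Each returns a list of dicts, best first, with "score" (0 to 1); they miss things now and then, are a little off and sometimes report something else, mostly with a low value. They report only what shows in the picture. A call takes as long as a camera call.
- masks_of(query, camera): "mask" (480x640 bool, what is visible of it) and "uv" ([column, row] in pixels, amid what is visible of it).
- mark_of(query, camera): "uv" ([column, row] in pixels: a listed point, or the origin of a listed thing).
The state is a dict: "time_s": time; "qpos": joint angles; "dq": joint speeds; "tau": joint torques, N m; "tool_pos": TCP position; "eef_rot": TCP orientation; "contact_force": force on the tool from outside, world axes, zero at the start; "ft_torque": the same for the moment, N m; "grip_width": opening from 0.0 (shut) to 1.0 (fully open); "gripper_force": force on a finger pad.
Only numpy, scipy, OpenCV 4.12 (cv2) and the standard library are available. Lean on these libraries where they do the work, as an engineer would, in place of code of your own. Each camera call takes 0.05 s, during which the arm holds its last target. There are 200 camera calls.

## Working session

There is one attempt and no reset: what is moved stays moved. The work goes in short steps, Python scripts to look and compute and a tool call to move; the robot and the scene stay as the last step left them, time stands still between calls to the robot, and variables do not carry over. Pictures are saved under pics/ and viewed, at most 10 in all, crops included, and the job is handed in when it is done.

Besides the shell and the picture viewer there is one more tool, called as a command line: name --argument value ..., lists and objects as JSON in quotes. send_rows: Moves the arm, as the interface text tells. Its arguments: {"type":"object","properties":{"increments":{"type":"array","items":{"type":"object","properties":{"travel":{"type":"array","items":{"type":"number"}},"spin":{"type":"number"},"claw":{"type":"number"}}}},"grip_force":{"type":"number"}},"required":["increments"]}

```bash
mkdir -p pics
cat > h.py <<'E'
from rig import *
import numpy as np, cv2
from scipy.spatial.transform import Rotation as Ro
def cal(n):
    c=get_calibration(n); f=240/np.tan(np.radians(c["vfov"])/2); return f,c["cx"],c["cy"],np.array(c["R"]),np.array(c["t"])
def back(n,uv,d,c=None):
    f,cx,cy,R,t=c or cal(n); p=np.array([(uv[0]-cx)/f*d,(uv[1]-cy)/f*d,d]); return R.T@(p-t)
def onplane(n,uv,z,c=None):
    f,cx,cy,R,t=c or cal(n); r=R.T@np.array([(uv[0]-cx)/f,(uv[1]-cy)/f,1]); o=-R.T@t; return o+r*(z-o[2])/r[2]
def rot():
    q=sense()["eef_rot"]; return Ro.from_quat([q[1],q[2],q[3],q[0]]).as_matrix()
E
python3 - <<'E'
from h import *
s=sense(); print({k:np.round(v,3).tolist() for k,v in s.items()}); print(rot().round(3))
for n in("side","top"):
    im,d=capture(n); cv2.imwrite(f"pics/{n}.png",im); np.save(f"{n}.npy",d); c=cal(n); print(n,(-c[3].T@c[4]).round(), c[0], c[3].round(2).tolist())
    for q in("lid_hinge","lid_handle","rod_pivot","rod_grip","rod_tip","lid_slot","chest"):
        for m in mark_of(q,n)[:1]:
            u=m["uv"]; z={"lid_hinge":92,"lid_handle":95,"rod_pivot":50,"rod_grip":50,"rod_tip":50,"lid_slot":84,"chest":0}[q]
            print(q,np.round(u),round(m["score"],2),onplane(n,u,z,c).round(1))
    for q in("timer","label_jar","stain_bottle","beaker","dropper_bottle"):
        for m in mark_of(q,n)[:1]: print(q,np.round(m["uv"]),round(m["score"],2),onplane(n,m["uv"],0,c).round(1))
E
```

```text
{'time_s': 0.0, 'qpos': [-1.452, 0.159, 1.598, -0.0, 1.386, -0.21], 'dq': [-0.003, -0.002, -0.0, -0.0, -0.0, 0.001], 'tau': [-0.001, -38.557, -32.211, 0.07, 0.038, -0.0], 'tool_pos': [185.564, -543.58, 208.638], 'eef_rot': [-0.001, 0.987, 0.164, 0.0], 'contact_force': [0.313, -0.925, 0.035], 'ft_torque': [0.022, -0.054, 0.011], 'gripper_force': 0.0, 'grip_width': 0.999}
[[ 0.946  0.323 -0.   ]
 [ 0.323 -0.946  0.002]
 [ 0.    -0.002 -1.   ]]
side [ 275. -530.  422.] 494.88555585771337 [[0.91, -0.4, 0.03], [-0.14, -0.38, -0.91], [0.38, 0.83, -0.41]]
lid_hinge [405. 252.] 0.56 [679.7  49.4  92. ]
lid_handle [259. 252.] 0.85 [465.5 120.6  95. ]
rod_pivot [313. 320.] 0.81 [499.  -14.4  50. ]
rod_grip [372. 340.] 0.89 [549.6 -84.5  50. ]
rod_tip [397. 309.] 0.83 [617.9 -33.1  50. ]
lid_slot [341. 295.] 0.62 [535.7 -20.4  84. ]
chest [349. 304.] 0.88 [600.2  75.8   0. ]
timer [250. 263.] 0.71 [493.  272.3   0. ]
beaker [440. 301.] 0.75 [743.5  28.1   0. ]
dropper_bottle [459. 346.] 0.66 [695.6 -83.4   0. ]
top [494. 181. 924.] 451.1839353440565 [[0.03, -1.0, -0.0], [-0.99, -0.02, -0.14], [0.14, 0.01, -0.99]]
lid_hinge [390. 202.] 0.78 [675.6  51.5  92. ]
lid_handle [357. 314.] 0.95 [465.5 112.2  95. ]
rod_grip [458. 273.] 0.65 [547.9 -85.1  50. ]
chest [373. 248.] 0.76 [597.9  73.3   0. ]
timer [278. 294.] 0.62 [498.6 264.9   0. ]
label_jar [293. 240.] 0.64 [609.  237.6   0. ]
stain_bottle [304. 195.] 0.78 [705.7 217.7   0. ]
beaker [395. 181.] 0.67 [739.8  26.9   0. ]
dropper_bottle [447. 206.] 0.66 [690.  -80.4   0. ]
```

View pics/top.png

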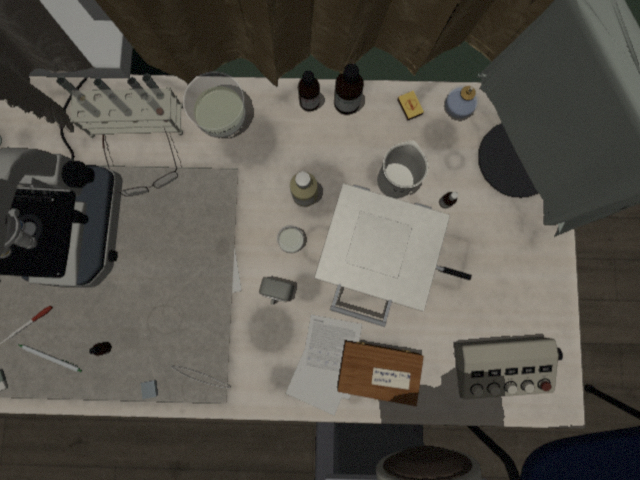

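View pics/side.png

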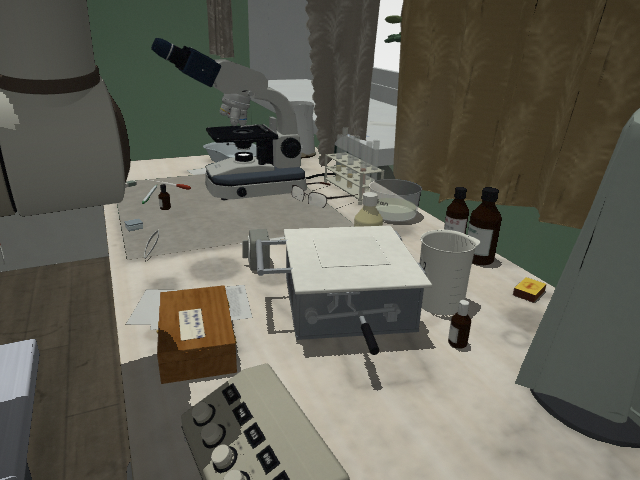

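The top view shows the chest at about (380,248), its handle bar at (357,314), the black rod grip at (455,272) and the dropper bottle at (449,199). The side view shows the rod level in its clip with the grip near (370,335). I'll fit the chest pose from these points next.

```bash
cat >> h.py <<'E'
import json,os
from scipy.optimize import least_squares
def chest(): return json.load(open("chest.json")) # x,y,yaw
def c2w(p):
    x,y,a=chest(); c,s=np.cos(a),np.sin(a); return np.array([x+c*p[0]-s*p[1],y+s*p[0]+c*p[1],p[2]])
def w2c(p):
    x,y,a=chest(); c,s=np.cos(a),np.sin(a); d=np.array(p)-[x,y,0]; return np.array([c*d[0]+s*d[1],-s*d[0]+c*d[1],d[2]])
def plan(pc,note=""):
    "chest-frame target -> tool travel in m and spin so that tool y lies along chest x"
    R=rot(); p=np.array(sense()["tool_pos"]); d=R.T@(c2w(pc)-p)/1000
    cur=np.arctan2(R[1,1],R[0,1]); da=(chest()[2]-cur+np.pi/2)%np.pi-np.pi/2
    print(note,"travel",d.round(4).tolist(),"spin",round(-np.degrees(da),2),"dist mm",round(1000*np.linalg.norm(d)))
def lidp(a,r=226,h=3): return np.array([90-r*np.cos(a)+h*np.sin(a)*1,0,92+r*np.sin(a)+h*np.cos(a)])
E
python3 - <<'E'
from h import *
L=dict(h=(90,0),hd=(-136,0),pv=(-70,-104),g=(-4,-164),t=(47.6,-104),c=(0,0))
O=[("h",679.7,49.4),("hd",465.5,120.6),("pv",499,-14.4),("g",549.6,-84.5),("t",617.9,-33.1),("c",600.2,75.8),("h",675.6,51.5),("hd",465.5,112.2),("g",547.9,-85.1),("c",597.9,73.3)]
def f(v):
    c,s=np.cos(v[2]),np.sin(v[2]); return np.array([[v[0]+c*L[k][0]-s*L[k][1]-x,v[1]+s*L[k][0]+c*L[k][1]-y] for k,x,y in O]).ravel()
r=least_squares(f,[597,75,-.29],loss="soft_l1",f_scale=4); print(r.x,f(r.x).reshape(-1,2).round(1).tolist())
json.dump(r.x.tolist(),open("chest.json","w"))
plan((-136,0,230),"above handle"); plan((-136,0,95))
print(c2w((-136,0,95)),c2w((-4,-164,50)),c2w(lidp(1.2)))
E
```

```text
[ 5.96285462e+02  7.46210978e+01 -2.70919388e-01] [[3.3, 1.1], [-0.3, -9.6], [2.0, 7.5], [-1.1, 2.2], [-3.6, -5.2], [-3.9, -1.2], [7.4, -1.0], [-0.3, -1.2], [0.6, 2.8], [-1.6, 1.3]]
above handle travel [0.4762, -0.5298, -0.0204] spin -55.64 dist mm 713
 travel [0.4762, -0.5298, 0.1146] spin -55.64 dist mm 722
[465.246027   111.01706461  95.        ] [548.54210708 -82.32657517  50.        ] [606.79103327  71.70319436 303.72790669]
```

send_rows --increments '[{"travel": [0.04,-0.044,-0.01],"spin": -10,"claw": 0.3},{"travel": [0.08,-0.089,-0.02],"spin": -20,"claw": 0.3},{"travel": [0.12,-0.133,-0.03],"spin": -30,"claw": 0.3},{"travel": [0.16,-0.178,-0.04],"spin": -40,"claw": 0.3},{"travel": [0.2,-0.223,-0.04],"spin": -50,"claw": 0.3}]' --grip_force 10

```text
time_s: 1.92
tool_pos: [303.7, -267.3, 250.7]
eef_rot: [0.001, 0.824, 0.567, 0.0]
contact_force: [1.1, 0.9, 0.1]
grip_width: 0.479
gripper_force: 0.0
```

```bash
python3 -c "
from h import *
plan((-136,0,250)); print(sense()['grip_width'],sense()['tool_pos'])"
```

```text
travel [0.4111, 0.0162, 0.0002] spin -5.35 dist mm 411
0.4793977468269998 [ 303.65661245 -267.2881136   250.66319266]
```

send_rows --increments '[{"travel": [0.06,0.002,0],"spin": -2,"claw": 0.3},{"travel": [0.12,0.004,0],"spin": -5,"claw": 0.3},{"travel": [0.18,0.007,0],"spin": -5,"claw": 0.3},{"travel": [0.24,0.009,0],"spin": -5,"claw": 0.3},{"travel": [0.3,0.012,0],"spin": -5,"claw": 0.3}]'

```text
time_s: 2.55
tool_pos: [423.0, 8.8, 250.0]
eef_rot: [0.001, 0.799, 0.601, 0.0]
contact_force: [-0.0, 0.5, 0.2]
grip_width: 0.351
gripper_force: 0.0
```

send_rows --increments '[{"travel": [0.055,0.0,0],"spin": 0,"claw": 0.3},{"travel": [0.111,0.0,0],"spin": 0,"claw": 0.3},{"travel": [0.111,0.0,0],"spin": 0,"claw": 0.3},{"travel": [0.111,0.0,0],"spin": 0,"claw": 0.3},{"travel": [0.111,0.0,0],"spin": 0,"claw": 0.3}]'

```text
time_s: 3.18
tool_pos: [453.3, 112.3, 249.7]
eef_rot: [0.0, 0.8, 0.6, -0.0]
contact_force: [-0.7, -0.8, 0.1]
grip_width: 0.35
gripper_force: 0.0
```

Run:
```python
from h import *
s=sense(); print(s["tool_pos"],s["grip_width"],s["contact_force"])
c=cal("wrist"); im,d=capture("wrist"); cv2.imwrite("pics/w1.png",im); print((-c[3].T@c[4]).round())
for q,z in(("lid_handle",95),("chest",0),("rod_grip",50),("rod_tip",50),("rod_pivot",50),("lid_hinge",92)):
    for m in mark_of(q,"wrist")[:1]:
        p=onplane("wrist",m["uv"],z,c); print(q,np.round(m["uv"]),round(m["score"],2),p.round(1),w2c(p).round(1))
plan((-136,0,95))
```

```text
[453.27700229 112.27460361 249.66719935] 0.34965563992583326 [-0.73571454 -0.81005105  0.13502449]
[474. 181. 425.]
lid_handle [333. 214.] 0.81 [465.2 108.   95. ] [-135.2   -2.9   95. ]
chest [461. 193.] 0.6 [598.1  71.3   0. ] [ 2.6 -2.7  0. ]
rod_grip [336. 213.] 0.7 [467.1  98.2  50. ] [-130.8  -11.9   50. ]
lid_hinge [600. 213.] 0.73 [679.4  45.8  92. ] [87.7 -5.5 92. ]
 travel [0.0013, 0.012, 0.1547] spin -0.69 dist mm 155
```

View pics/w1.png

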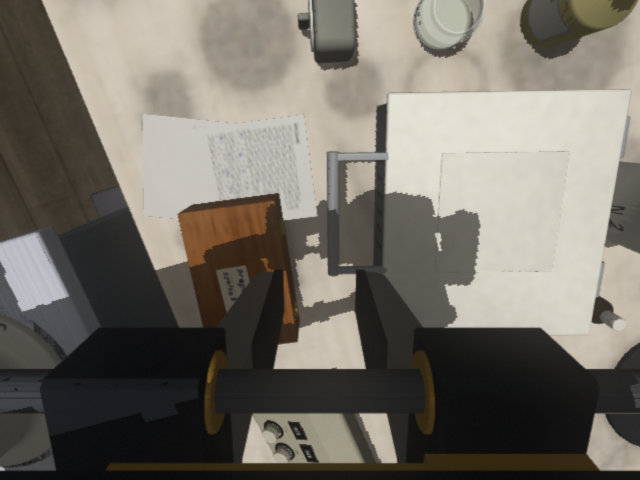

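The wrist view shows the bar at column 333, rows 155–272, square to the fingers, with the wooden box clear to its left (edge near column 281). I'll go down onto the bar.

send_rows --increments '[{"travel": [0.005,0.0125,0.03],"spin": -0.7,"claw": 0.3},{"travel": [0.005,0.0125,0.08],"spin": -0.7,"claw": 0.3},{"travel": [0.005,0.0125,0.12],"spin": -0.7,"claw": 0.3},{"travel": [0.005,0.0125,0.145],"spin": -0.7,"claw": 0.3},{"travel": [0.005,0.0125,0.155],"spin": -0.7,"claw": 0.3}]'

```text
time_s: 4.15
tool_pos: [465.6, 114.7, 93.1]
eef_rot: [-0.001, 0.796, 0.605, -0.001]
contact_force: [0.7, 0.5, -0.4]
grip_width: 0.349
gripper_force: 0.0
```

send_rows --increments '[{"travel": [0,0,0],"spin": 0,"claw": 0.3},{"travel": [0,0,0],"spin": 0,"claw": 1},{"travel": [0,0,0],"spin": 0,"claw": 1},{"travel": [0,0,0],"spin": 0,"claw": 1},{"travel": [0,0,0],"spin": 0,"claw": 1}]' --grip_force 12

```text
time_s: 4.78
tool_pos: [466.6, 115.0, 95.1]
eef_rot: [-0.0, 0.796, 0.606, -0.0]
contact_force: [-3.8, 1.1, 3.7]
grip_width: 0.003
gripper_force: 2.2
```

Run:
```python
from h import *
s=sense(); p=np.array(s["tool_pos"]); print(p,w2c(p),s["grip_width"],s["gripper_force"],s["contact_force"])
R=rot()
for a in (0.2,.4,.6,.8,1.0,1.1,1.2,1.25):
    q=lidp(a)-lidp(0); x,y,t=chest(); w=np.array([np.cos(t)*q[0],np.sin(t)*q[0],q[2]]); print(a,(R.T@w/1000).round(4).tolist())
```

```text
[466.57174044 114.983436    95.13872155] [-135.78411162    4.17648301   95.13872155] 0.003422781961877237 2.1579959546215832 [-3.76899781  1.13086234  3.71159288]
0.2 [0.0, 0.0051, -0.0448]
0.4 [-0.0, 0.019, -0.0878]
0.6 [-0.0, 0.0411, -0.1271]
0.8 [-0.0001, 0.0706, -0.1612]
1.0 [-0.0001, 0.1063, -0.1888]
1.1 [-0.0001, 0.1261, -0.1998]
1.2 [-0.0001, 0.1468, -0.2088]
1.25 [-0.0001, 0.1575, -0.2125]
```

Run:
```python
from h import *
s=sense(); print(s)
c=cal("wrist"); im,d=capture("wrist"); cv2.imwrite("pics/w2.png",im); np.save("w2.npy",d)
for q in("lid_handle","chest"):
    for m in mark_of(q,"wrist")[:1]: print(q,m["uv"],m["score"])
```

```text
{'time_s': 4.775, 'qpos': array([-1.07497551e-02,  3.72721651e-02,  1.96673401e+00,  3.10591570e-04,
        1.13803004e+00,  2.58952216e-01]), 'dq': array([ 0.00053721,  0.00085103,  0.00053152, -0.00189298, -0.00083338,
       -0.00083076]), 'tau': array([-6.20845612e-01, -2.88566011e+01, -2.84885037e+01, -9.85241798e-02,
       -9.04679596e-01, -4.98250904e-05]), 'tool_pos': array([466.57174044, 114.983436  ,  95.13872155]), 'eef_rot': array([-2.47455530e-04,  7.95791968e-01,  6.05570041e-01, -8.84594006e-05]), 'contact_force': array([-3.76899781,  1.13086234,  3.71159288]), 'ft_torque': array([ 0.12474807,  0.48490717, -0.01280376]), 'gripper_force': 2.1579959546215832, 'grip_width': 0.003422781961877237}
lid_handle [317.5, 302.9] 0.6
chest [516.0, 243.0] 0.93
```

View pics/w2.png

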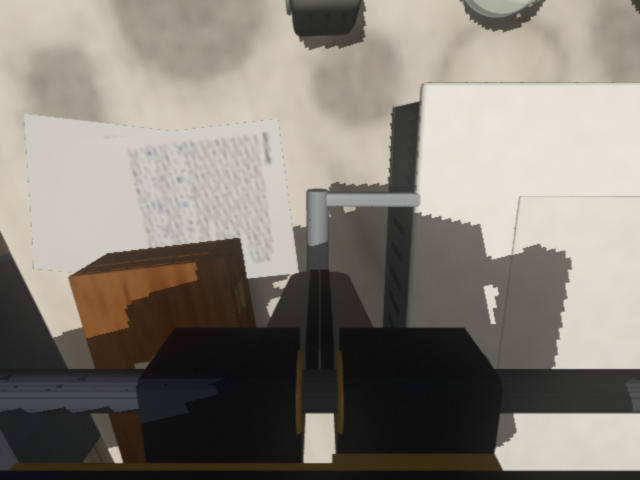

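Run:
```python
from h import *
import rig
print([k for k in dir(rig) if not k.startswith('_')], getattr(rig,'tips_ahead',None))
c=cal("wrist"); d=np.load("w2.npy"); R=rot();T=np.array(sense()["tool_pos"])
for u in [(311,215),(317,215),(323,215),(317,235),(317,255),(360,200),(400,200),(300,285),(312,275),(325,275),(340,290),(320,340),(290,310),(350,310),(440,120)]:
    p=back("wrist",u,d[u[1],u[0]],c); print(u,d[u[1],u[0]].round(),w2c(p).round(1),"tool",(R.T@(p-T)).round(1))
```

```text
['PlanningError', 'capture', 'get_calibration', 'mark_of', 'masks_of', 'sense', 'sign_off', 'tips_ahead'] 19.0
(311, 215) 176.0 [-138.3   38.    98.9] tool [33.8 -2.5 -3.8]
(317, 215) 175.0 [-135.7   38.2   99.8] tool [34.   0.1 -4.7]
(323, 215) 174.0 [-133.1   38.4  100.6] tool [34.2  2.7 -5.5]
(317, 235) 177.0 [-135.7   29.4  100. ] tool [25.2  0.1 -5. ]
(317, 255) 179.0 [-135.7   20.3  100.2] tool [16.1  0.1 -5.1]
(360, 200) 174.0 [-117.4   44.5   98.8] tool [40.3 18.5 -3.7]
(400, 200) 174.0 [-100.3   44.5   98.7] tool [40.3 35.6 -3.7]
(300, 285) 165.0 [-142.5   12.9  116.6] tool [  8.7  -6.7 -21.5]
(312, 275) 175.0 [-137.8   13.3  106.4] tool [  9.1  -2.  -11.3]
(325, 275) 173.0 [-132.3   13.9  108. ] tool [  9.7   3.5 -12.9]
(340, 290) 158.0 [-126.7   13.8  123.7] tool [  9.6   9.1 -28.7]
(320, 340) 189.0 [-134.4  -20.7  101.1] tool [-24.9   1.4  -6. ]
(290, 310) 141.0 [-144.8   13.9  141.5] tool [  9.7  -9.  -46.4]
(350, 310) 139.0 [-124.2   14.5  142.7] tool [ 10.3  11.6 -47.6]
(440, 120) 167.0 [-85.4  77.5  97.5] tool [73.2 50.5 -2.4]
```

Run:
```python
from h import *
c=cal("wrist"); d=np.load("w2.npy"); R=rot();T=np.array(sense()["tool_pos"])
for v in (272,280,300,330,350):
    print(v,[(u,*(R.T@(back("wrist",(u,v),d[v,u],c)-T)).round(0).astype(int).tolist()) for u in range(296,346,4)])
im=cv2.imread("pics/w2.png")[240:420,230:410]; cv2.imwrite("pics/w2c.png",cv2.resize(np.clip(im*2.5,0,255).astype(np.uint8),None,fx=3.3,fy=3.3,interpolation=cv2.INTER_CUBIC))
print(sense()["gripper_force"],sense()["grip_width"])
```

```text
272 [(296, -28, -15, 92), (300, 8, -7, -6), (304, 9, -6, -7), (308, 8, -4, -5), (312, 9, -2, -9), (316, 10, 0, -9), (320, 8, 1, -5), (324, 10, 3, -9), (328, 10, 5, -10), (332, 8, 7, -6), (336, 8, 8, -6), (340, -30, 16, 96), (344, -29, 19, 95)]
280 [(296, 9, -9, -17), (300, 9, -7, -17), (304, 8, -5, -15), (308, 9, -4, -17), (312, 10, -2, -19), (316, 10, 0, -19), (320, 4, 1, -5), (324, 9, 3, -18), (328, 9, 5, -17), (332, 9, 6, -16), (336, 9, 8, -17), (340, 9, 10, -16), (344, 8, 11, -15)]
300 [(296, 10, -7, -39), (300, 9, -6, -38), (304, 10, -4, -38), (308, 9, -3, -37), (312, 9, -2, -37), (316, 9, 0, -37), (320, -6, 1, -4), (324, 9, 3, -38), (328, 10, 4, -38), (332, 9, 6, -37), (336, 10, 7, -38), (340, 10, 9, -38), (344, 10, 10, -38)]
330 [(296, 30, -4, -99), (300, 10, -5, -61), (304, 10, -4, -62), (308, 9, -2, -60), (312, 9, -1, -59), (316, 10, 0, -61), (320, -20, 1, -5), (324, 10, 3, -60), (328, 10, 4, -61), (332, 9, 5, -60), (336, 10, 6, -61), (340, 30, 5, -99), (344, 31, 6, -100)]
350 [(296, 31, -3, -108), (300, 29, -3, -104), (304, 11, -3, -74), (308, 7, -2, -68), (312, 7, -1, -68), (316, 7, 0, -68), (320, -31, 1, -5), (324, 8, 2, -69), (328, 8, 4, -69), (332, 7, 5, -68), (336, 11, 6, -74), (340, 29, 5, -103), (344, 31, 6, -108)]
2.8715442353859544 0.00643156768480841
```

View pics/w2c.png

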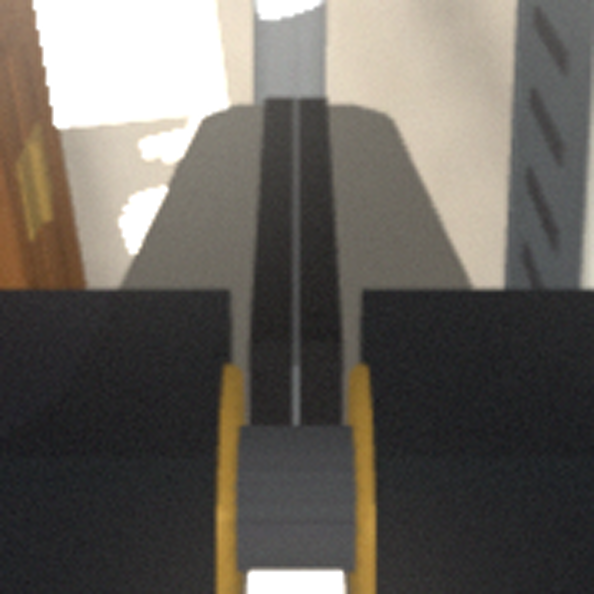

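The fingers are shut right over the bar, which shows in the slit between the pads. Either the pads are notched or they have slipped past it, so a small lift will settle which.

send_rows --increments '[{"travel": [0,0.0,-0.005],"spin": 0,"claw": 1},{"travel": [0,0.0005,-0.015],"spin": 0,"claw": 1},{"travel": [0,0.001,-0.022],"spin": 0,"claw": 1},{"travel": [0,0.003,-0.033],"spin": 0,"claw": 1},{"travel": [0,0.005,-0.045],"spin": 0,"claw": 1}]' --grip_force 20

```text
time_s: 5.55
tool_pos: [471.8, 113.4, 140.5]
eef_rot: [0.0, 0.796, 0.606, 0.0]
contact_force: [0.8, -0.2, -0.4]
grip_width: 0.006
gripper_force: 0.0
```

Run:
```python
from h import *
s=sense(); print(w2c(s["tool_pos"]),s["contact_force"],s["grip_width"],s["gripper_force"])
c=cal("wrist"); im,d=capture("wrist"); cv2.imwrite("pics/w3.png",im);np.save("w3.npy",d)
for u in [(317,215),(317,235),(317,255),(440,120),(520,120),(600,120)]: print(u,w2c(back("wrist",u,d[u[1],u[0]],c)).round(1))
```

```text
[-130.35736352    4.06795029  140.49637817] [ 0.81016772 -0.1880171  -0.43267355] 0.005784607923585088 0.0
(317, 215) [-130.5   26.9   95. ]
(317, 235) [-130.5   15.5   95.3]
(317, 255) [-130.6    3.6   94.8]
(440, 120) [-67.3  77.7  98.7]
(520, 120) [-25.4  77.8  97.1]
(600, 120) [15.3 77.8 98.1]
```

Run:
```python
from h import *
c=cal("wrist"); d=np.load("w3.npy"); R=rot();T=np.array(sense()["tool_pos"])
for u in (306,330):
    print(u,[(v,*(R.T@(back("wrist",(u,v),d[v,u],c)-T)).round(0).astype(int).tolist()) for v in range(248,300,4)])
im,d=capture("side"); cs=cal("side"); p=cs[3]@T+cs[4]; print("tcp in side",cs[0]*p[0]/p[2]+cs[1],cs[0]*p[1]/p[2]+cs[2])
p=cs[3]@(T-[0,0,19])+cs[4]; u,v=cs[0]*p[0]/p[2]+cs[1],cs[0]*p[1]/p[2]+cs[2]; print("tip",u,v)
u,v=int(u),int(v); k=cv2.resize(im[v-60:v+60,u-70:u+70],None,fx=4,fy=4); cv2.circle(k,(280,240),4,(0,0,255),1); cv2.imwrite("pics/s2.png",k)
```

```text
306 [(248, 5, -6, 40), (252, 3, -6, 42), (256, 0, -6, 41), (260, -2, -6, 42), (264, -4, -6, 41), (268, -7, -6, 41), (272, 9, -5, -7), (276, 8, -5, -11), (280, 9, -4, -16), (284, 9, -4, -21), (288, 9, -4, -24), (292, 9, -4, -30), (296, 9, -4, -33)]
330 [(248, -25, 10, 139), (252, -29, 10, 141), (256, -32, 10, 140), (260, -36, 10, 140), (264, -39, 10, 140), (268, -43, 10, 141), (272, 8, 6, -5), (276, 9, 6, -11), (280, 9, 6, -17), (284, 9, 5, -22), (288, 9, 5, -26), (292, 9, 5, -30), (296, 72, 1, -175)]
tcp in side 264.3162604879125 224.30657195227795
tip 264.5960263852053 236.18946440426876
```

View pics/s2.png

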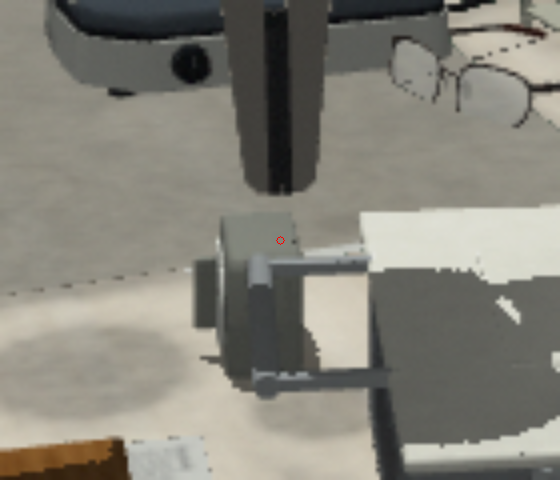

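The side view shows the real fingertips (row about 224) some 24 mm above where the reported tool frame puts them. I closed on top of the bar, so I need to command about 23 mm lower.

send_rows --increments '[{"travel": [0,-0.0055,0.0],"spin": 0,"claw": 0.3},{"travel": [0,-0.0055,0.0],"spin": 0,"claw": 0.3},{"travel": [0,-0.0055,0.02],"spin": 0,"claw": 0.3},{"travel": [0,-0.0055,0.05],"spin": 0,"claw": 0.3},{"travel": [0,-0.0055,0.068],"spin": 0,"claw": 0.3}]'

```text
time_s: 6.28
tool_pos: [464.9, 115.0, 69.8]
eef_rot: [-0.001, 0.796, 0.606, -0.001]
contact_force: [0.2, -0.1, 0.5]
grip_width: 0.351
gripper_force: 0.0
```

send_rows --increments '[{"travel": [0,0,0],"spin": 0,"claw": 0.3},{"travel": [0,0,0],"spin": 0,"claw": 1},{"travel": [0,0,0],"spin": 0,"claw": 1},{"travel": [0,0,0],"spin": 0,"claw": 1},{"travel": [0,0,0],"spin": 0,"claw": 1}]' --grip_force 15

```text
time_s: 6.9
tool_pos: [465.8, 115.3, 72.4]
eef_rot: [-0.001, 0.796, 0.606, -0.0]
contact_force: [-4.6, 0.4, 4.2]
grip_width: 0.101
gripper_force: 15.0
```

Gripped at 9.3 mm. I'll swing the lid up along its arc.

send_rows --increments '[{"travel": [0,0.001,-0.018],"spin": 0,"claw": 1},{"travel": [0,0.005,-0.045],"spin": 0,"claw": 1},{"travel": [0,0.011,-0.067],"spin": 0,"claw": 1},{"travel": [0,0.019,-0.088],"spin": 0,"claw": 1},{"travel": [0,0.029,-0.108],"spin": 0,"claw": 1}]'

```text
time_s: 7.52
tool_pos: [492.1, 107.9, 179.6]
eef_rot: [-0.002, 0.796, 0.606, -0.002]
contact_force: [-4.5, 2.1, -0.9]
grip_width: 0.099
gripper_force: 15.0
```

Run:
```python
from h import *
s=sense(); print(w2c(s["tool_pos"]),s["contact_force"],s["grip_width"],s["gripper_force"])
p=w2c(s["tool_pos"]); dx,dz=p[0]-90+ -0.3, p[2]+23-92; print("lid~",np.arctan2(dz,-dx), np.hypot(dx,dz))
R=rot()
for a in (0.6,.7,.8,.9,1.0,1.1,1.2,1.25):
    q=lidp(a)-lidp(0)+[-136,p[1],72.4]; print(a,(R.T@(c2w(q)-np.array(s["tool_pos"]))/1000).round(4).tolist())
```

```text
[-109.30272439    4.18615699  179.6360126 ] [-4.47489547  2.14821815 -0.88676536] 0.09854466612841341 14.998090714216232
lid~ 0.5061240817776963 228.21387966020413
0.6 [-0.0, 0.0144, -0.0199]
0.7 [-0.0, 0.0282, -0.0378]
0.8 [-0.0001, 0.0437, -0.0542]
0.9 [-0.0001, 0.0608, -0.069]
1.0 [-0.0001, 0.0793, -0.082]
1.1 [-0.0002, 0.099, -0.0931]
1.2 [-0.0002, 0.1197, -0.1021]
1.25 [-0.0002, 0.1303, -0.1059]
```

send_rows --increments '[{"travel": [0,0.014,-0.02],"spin": 0,"claw": 1},{"travel": [0,0.028,-0.038],"spin": 0,"claw": 1},{"travel": [0,0.044,-0.054],"spin": 0,"claw": 1},{"travel": [0,0.061,-0.069],"spin": 0,"claw": 1},{"travel": [0,0.079,-0.082],"spin": 0,"claw": 1}]'

```text
time_s: 8.15
tool_pos: [569.6, 86.6, 264.6]
eef_rot: [-0.0, 0.796, 0.606, -0.0]
contact_force: [-5.1, 0.6, 4.8]
grip_width: 0.099
gripper_force: 15.0
```

send_rows --increments '[{"travel": [0,0.01,-0.006],"spin": 0,"claw": 1},{"travel": [0,0.02,-0.011],"spin": 0,"claw": 1},{"travel": [0,0.03,-0.016],"spin": 0,"claw": 1},{"travel": [0,0.041,-0.02],"spin": 0,"claw": 1},{"travel": [0,0.051,-0.024],"spin": 0,"claw": 1}]'

```text
time_s: 8.78
tool_pos: [619.8, 72.6, 287.0]
eef_rot: [0.0, 0.796, 0.606, 0.0]
contact_force: [-2.7, 0.4, 2.6]
grip_width: 0.103
gripper_force: 15.0
```

```bash
cat >> h.py <<'E'
def lidang(zo=22.6):
    s=sense(); p=w2c(s["tool_pos"]); dx,dz=p[0]-90,p[2]+zo-92; print("chest",p.round(1),"F",s["contact_force"].round(1),"gw",s["grip_width"],"lid~",np.arctan2(dz,-dx)-.013, "r",np.hypot(dx,dz))
E
python3 -c "
from h import *
lidang()"
```

```text
chest [ 23.2   4.4 287. ] F [-2.7  0.4  2.6] gw 0.102878676824388 lid~ 1.2599833855108344 r 227.58301110480184
```

send_rows --increments '[{"travel": [0,0,0],"spin": 0,"claw": 0.4},{"travel": [0,0,0],"spin": 0,"claw": 0.4},{"travel": [0,0,-0.02],"spin": 0,"claw": 0.4},{"travel": [0,0,-0.06],"spin": 0,"claw": 0.3},{"travel": [0,-0.01,-0.1],"spin": 0,"claw": 0}]'

```text
time_s: 9.4
tool_pos: [609.5, 75.1, 385.6]
eef_rot: [-0.0, 0.796, 0.605, -0.001]
contact_force: [0.8, -0.1, -0.1]
grip_width: 0.433
gripper_force: 0.0
```

Run:
```python
from h import *
lidang(); plan((-20,-172,200)); print(sense()["qpos"])
im,d=capture("side"); cv2.imwrite("pics/s3.png",im[60:400,150:560])
c=cal("side")
for q in("lid_handle","rod_grip","lid_slot","rod_tip"):
    for m in mark_of(q,"side")[:1]: u=m["uv"]; print(q,np.round(u),round(m["score"],2),w2c(back("side",u,d[int(u[1]),int(u[0])],c)).round())
```

```text
chest [ 12.5   4.  385.6] F [ 0.8 -0.1 -0.1] gw 0.43301216425867345 lid~ 1.3175596064426236 r 325.52765440810504
 travel [-0.1759, -0.0324, 0.1857] spin 0.05 dist mm 258
[-7.37728295e-02  2.16524637e-01  1.18971381e+00 -1.24328404e-04
  1.73695793e+00  1.96327962e-01]
lid_handle [376. 105.] 0.57 [ 346. 1245.  114.]
rod_grip [371. 339.] 0.88 [  -6. -175.   59.]
lid_slot [403. 209.] 0.61 [ 59. -55. 183.]
rod_tip [394. 306.] 0.97 [  43. -104.   59.]
```

View pics/s3.png

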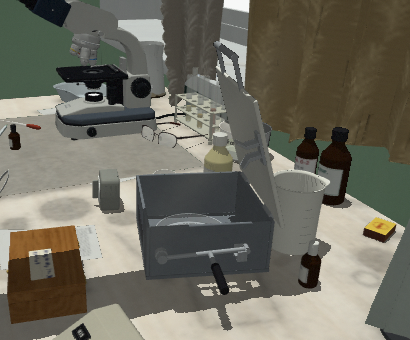

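The lid stands open by itself and the rod still lies in its clip. On to the rod grip.

send_rows --increments '[{"travel": [-0.05,-0.015,0],"spin": 0,"claw": 0},{"travel": [-0.1,-0.025,0],"spin": 0,"claw": 0},{"travel": [-0.15,-0.032,0.02],"spin": 0,"claw": 0},{"travel": [-0.176,-0.032,0.07],"spin": 0,"claw": 0},{"travel": [-0.176,-0.032,0.13],"spin": 0,"claw": 0}]'

```text
time_s: 10.28
tool_pos: [531.1, -87.7, 252.9]
eef_rot: [-0.0, 0.797, 0.604, -0.0]
contact_force: [-0.9, 0.3, -0.4]
grip_width: 0.5
gripper_force: 0.0
```

Run:
```python
from h import *
lidang()
c=cal("wrist"); im,d=capture("wrist"); cv2.imwrite("pics/w4.png",im)
for q,z in(("rod_grip",50),("rod_tip",50),("rod_pivot",50)):
    for m in mark_of(q,"wrist")[:1]:
        print(q,np.round(m["uv"]),round(m["score"],2),w2c(onplane("wrist",m["uv"],z,c)).round(1))
plan((-4,-172,27))
```

```text
chest [ -19.3 -173.8  252.9] F [-0.9  0.3 -0.4] gw 0.500033033037885 lid~ 1.020565206376548 r 213.63716564175556
rod_grip [333. 198.] 0.66 [  -5.  -169.1   50. ]
rod_tip [394. 132.] 0.84 [  49.4 -109.1   50. ]
rod_pivot [262. 128.] 0.97 [ -69.7 -105.7   50. ]
 travel [-0.0005, 0.0165, 0.2276] spin 0.07 dist mm 228
```

View pics/w4.png

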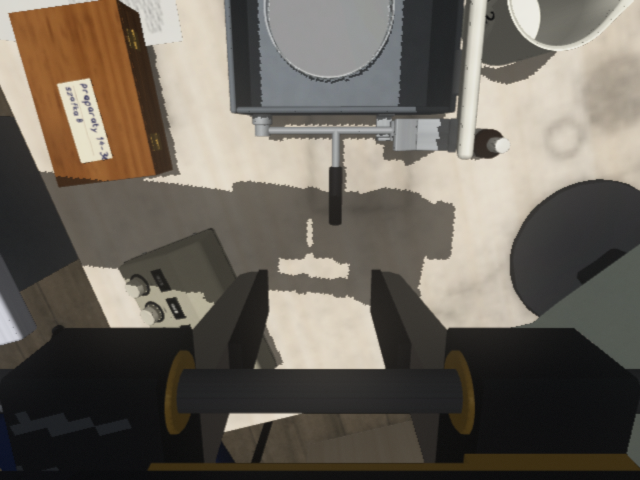

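Run:
```python
from h import *
d=np.load("top.npy"); c=cal("top")
P=np.array([w2c(back("top",(u,v),d[v,u],c)) for v in range(330,402,3) for u in range(450,565,3)]); P=P[P[:,2]>25]
print(P.min(0),P.max(0)); print(P[P[:,0]>-110].round()[:10])
```

```text
[-229.46473681 -398.77476644   25.95030509] [-73.75608747  74.69837153 923.85401294]
[[ -89. -325.   28.]
 [ -87. -328.   32.]
 [ -86. -333.   35.]
 [ -84. -335.   41.]
 [ -83. -340.   43.]
 [ -81. -343.   47.]
 [ -80. -348.   49.]
 [ -78. -351.   54.]
 [ -77. -356.   54.]
 [ -75. -359.   59.]]
```

send_rows --increments '[{"travel": [0,0.0155,0.03],"spin": 0,"claw": 0},{"travel": [0,0.0155,0.08],"spin": 0,"claw": 0},{"travel": [0,0.0155,0.11],"spin": 0,"claw": 0},{"travel": [0,0.0155,0.13],"spin": 0,"claw": 0},{"travel": [0,0.0155,0.14],"spin": 0,"claw": 0}]'

```text
time_s: 11.1
tool_pos: [549.1, -90.4, 117.6]
eef_rot: [0.002, 0.796, 0.606, 0.001]
contact_force: [-0.1, -0.2, 0.7]
grip_width: 0.497
gripper_force: 0.0
```

send_rows --increments '[{"travel": [0,0,0.03],"spin": 0,"claw": 0},{"travel": [0,0,0.06],"spin": 0,"claw": 0},{"travel": [0,0,0.078],"spin": 0,"claw": 0},{"travel": [0,0,0.086],"spin": 0,"claw": 0},{"travel": [0,0,0.086],"spin": 0,"claw": 0}]'

```text
time_s: 11.72
tool_pos: [547.6, -90.2, 30.2]
eef_rot: [0.0, 0.796, 0.606, 0.0]
contact_force: [-0.0, 0.3, 0.0]
grip_width: 0.501
gripper_force: 0.0
```

send_rows --increments '[{"travel": [0,0,0],"spin": 0,"claw": 1},{"travel": [0,0,0],"spin": 0,"claw": 1},{"travel": [0,0,0],"spin": 0,"claw": 1},{"travel": [0,0,0],"spin": 0,"claw": 1},{"travel": [0,0,0],"spin": 0,"claw": 1}]' --grip_force 15

```text
time_s: 12.35
tool_pos: [545.8, -89.6, 29.1]
eef_rot: [-0.001, 0.796, 0.606, -0.001]
contact_force: [-4.1, 1.5, 1.2]
grip_width: 0.122
gripper_force: 15.0
```

Run:
```python
from h import *
lidang(); R=rot()
for a in (.1,.2,.3,.45,.6,.75,.9,1.0,1.07,1.1):
    x,y,t=chest(); q=np.array([66*np.cos(a)-66,0,66*np.sin(a)]); print(a,(R.T@[np.cos(t)*q[0],np.sin(t)*q[0],q[2]]/1000).round(4).tolist())
```

```text
chest [  -4.7 -171.8   29.1] F [-4.1  1.5  1.2] gw 0.12201422398877519 lid~ -0.4158973204916876 r 102.90688310756524
0.1 [0.0, -0.0003, -0.0066]
0.2 [0.0, -0.0014, -0.0131]
0.3 [0.0, -0.003, -0.0195]
0.45 [0.0, -0.0067, -0.0287]
0.6 [0.0, -0.0116, -0.0372]
0.75 [0.0, -0.0178, -0.0449]
0.9 [0.0, -0.0251, -0.0516]
1.0 [0.0, -0.0305, -0.0555]
1.07 [0.0, -0.0345, -0.0578]
1.1 [0.0, -0.0362, -0.0587]
```

send_rows --increments '[{"travel": [0,0,-0.0066],"spin": 0,"claw": 1},{"travel": [0,-0.001,-0.013],"spin": 0,"claw": 1},{"travel": [0,-0.003,-0.0195],"spin": 0,"claw": 1},{"travel": [0,-0.0067,-0.0287],"spin": 0,"claw": 1},{"travel": [0,-0.0116,-0.0372],"spin": 0,"claw": 1}]'

```text
time_s: 12.98
tool_pos: [534.7, -86.4, 66.7]
eef_rot: [-0.001, 0.796, 0.606, -0.001]
contact_force: [-4.7, 0.9, -7.2]
grip_width: 0.121
gripper_force: 15.0
```

send_rows --increments '[{"travel": [0,-0.0062,-0.0077],"spin": 0,"claw": 1},{"travel": [0,-0.0135,-0.0144],"spin": 0,"claw": 1},{"travel": [0,-0.019,-0.0183],"spin": 0,"claw": 1},{"travel": [0,-0.0229,-0.0206],"spin": 0,"claw": 1},{"travel": [0,-0.0229,-0.0206],"spin": 0,"claw": 1}]'

```text
time_s: 13.6
tool_pos: [514.6, -81.0, 88.4]
eef_rot: [0.001, 0.796, 0.606, 0.001]
contact_force: [0.2, 0.9, -2.4]
grip_width: 0.122
gripper_force: 15.0
```

Run:
```python
from h import *
lidang(); p=w2c(sense()["tool_pos"]); x=66+p[0]+4.7; z=p[2]-29.1; print(x,z,np.hypot(x,z),np.arctan2(z,x))
```

```text
chest [ -37.  -171.8   88.4] F [ 0.2  0.9 -2.4] gw 0.12154887654165279 lid~ 0.13556972314815022 r 128.43680566120509
33.67807931161707 59.31169937402547 68.20623658254678 1.0543784438289703
```

send_rows --increments '[{"travel": [0,-0.0015,-0.001],"spin": 0,"claw": 1},{"travel": [0,-0.0015,-0.001],"spin": 0,"claw": 1},{"travel": [0,-0.0015,-0.001],"spin": 0,"claw": 0.2},{"travel": [0,-0.0015,-0.001],"spin": 0,"claw": 0.2},{"travel": [0,-0.0015,-0.001],"spin": 0,"claw": 0.2}]'

```text
time_s: 14.22
tool_pos: [512.4, -80.6, 88.6]
eef_rot: [0.0, 0.796, 0.606, -0.0]
contact_force: [-0.4, 0.3, 0.9]
grip_width: 0.395
gripper_force: 0.0
```

send_rows --increments '[{"travel": [0,0,-0.03],"spin": 0,"claw": 0.2},{"travel": [0,0,-0.08],"spin": 0,"claw": 0.2},{"travel": [0,0,-0.14],"spin": 0,"claw": 0.2},{"travel": [0,0,-0.2],"spin": 0,"claw": 0.2},{"travel": [0,0,-0.26],"spin": 0,"claw": 0.2}]'

```text
time_s: 14.85
tool_pos: [512.0, -80.3, 350.5]
eef_rot: [0.0, 0.796, 0.606, 0.0]
contact_force: [1.2, -0.1, 0.4]
grip_width: 0.404
gripper_force: 0.0
```

Run:
```python
from h import *
lidang()
im,d=capture("side"); cv2.imwrite("pics/s4.png",im[80:400,230:530]); c=cal("side")
f,cx,cy,R,t=c
def onY(uv,Y): # plane chest y=Y
    o=w2c(-R.T@t); r=w2c(R.T@(np.array([(uv[0]-cx)/f,(uv[1]-cy)/f,1])-t))-o; return o+r*(Y-o[1])/r[1]
for q,Y in(("lid_handle",0),("rod_grip",-164),("lid_slot",-104),("rod_tip",-104),("rod_pivot",-104)):
    for m in mark_of(q,"side")[:1]: print(q,np.round(m["uv"]),round(m["score"],2),onY(m["uv"],Y).round(1))
plan((23,4,385))
```

```text
chest [ -39.7 -171.9  350.5] F [ 1.2 -0.1  0.4] gw 0.4044061225301145 lid~ 1.12534365347108 r 309.58707847254124
lid_handle [375. 107.] 0.76 [ 24.2   0.  311. ]
rod_grip [345. 306.] 0.9 [ -39.1 -164.   101.4]
lid_slot [403. 209.] 0.82 [  42.9 -104.   201.9]
rod_tip [359. 247.] 0.69 [ -10.8 -104.   151.4]
rod_pivot [314. 318.] 0.72 [ -67.6 -104.    46.8]
 travel [0.1757, 0.0632, -0.0386] spin 0.06 dist mm 191
```

View pics/s4.png

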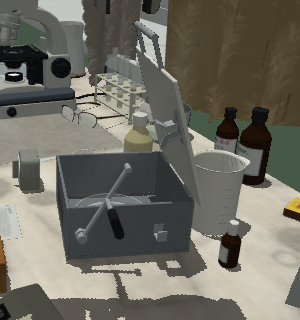

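The rod stands at about 1.07 (tip seen at (-11,151) in chest x,z) and the lid is still up. Back to the handle.

send_rows --increments '[{"travel": [0.03,0.01,-0.037],"spin": 0,"claw": 0.2},{"travel": [0.08,0.028,-0.037],"spin": 0,"claw": 0.2},{"travel": [0.13,0.045,-0.037],"spin": 0,"claw": 0.2},{"travel": [0.176,0.063,-0.037],"spin": 0,"claw": 0.2},{"travel": [0.176,0.063,-0.037],"spin": 0,"claw": 0.2}]'

```text
time_s: 15.78
tool_pos: [620.1, 75.1, 381.2]
eef_rot: [-0.002, 0.795, 0.607, -0.002]
contact_force: [0.9, -0.9, 0.1]
grip_width: 0.404
gripper_force: 0.0
```

Run:
```python
from h import *
lidang()
c=cal("wrist"); im,d=capture("wrist")
for m in mark_of("lid_handle","wrist")[:2]: print(m["uv"],round(m["score"],2),w2c(onplane("wrist",m["uv"],309,c)).round(1))
for v in (200,230,255):
    P=np.array([w2c(back("wrist",(u,v),d[v,u],c)) for u in range(250,400,2)]); P=P[(P[:,2]>300)&(P[:,2]<330)]; print(v,P.mean(0) if len(P) else None,len(P))
plan((23.2,4.2,287))
```

```text
chest [ 22.8   6.8 381.2] F [ 0.9 -0.9  0.1] gw 0.40390984495241616 lid~ 1.345502206940673 r 318.93901807636365
[322.2, 254.9] 0.58 [ 25.3  -2.4 309. ]
200 [ 25.59504641  33.71337079 312.17353717] 8
230 [ 25.72354005  14.95117821 312.46882959] 8
255 [ 25.19177594  -1.28097939 312.54972348] 7
 travel [0.0002, 0.0007, 0.0961] spin 0.1 dist mm 96
```

send_rows --increments '[{"travel": [0,0.003,0.03],"spin": 0,"claw": 0.25},{"travel": [0,0.003,0.06],"spin": 0,"claw": 0.25},{"travel": [0,0.003,0.085],"spin": 0,"claw": 0.25},{"travel": [0,0.003,0.096],"spin": 0,"claw": 0.25},{"travel": [0,0.003,0.096],"spin": 0,"claw": 0.25}]'

```text
time_s: 16.5
tool_pos: [622.2, 70.9, 288.9]
eef_rot: [-0.0, 0.796, 0.605, -0.001]
contact_force: [0.1, 0.2, 0.4]
grip_width: 0.375
gripper_force: 0.0
```

send_rows --increments '[{"travel": [0,0,0],"spin": 0,"claw": 1},{"travel": [0,0,0],"spin": 0,"claw": 1},{"travel": [0,0,0],"spin": 0,"claw": 1},{"travel": [0,0,0],"spin": 0,"claw": 1},{"travel": [0,0,0],"spin": 0,"claw": 1}]' --grip_force 15

```text
time_s: 17.12
tool_pos: [623.0, 71.7, 290.4]
eef_rot: [0.0, 0.796, 0.606, 0.0]
contact_force: [-2.2, 0.9, 5.8]
grip_width: 0.101
gripper_force: 15.0
```

Run:
```python
from h import *
lidang(); p=w2c(sense()["tool_pos"]); R=rot()
b=lidp(1.265)
for a in (1.2,1.1,1.,.9,.85,.8,.75,.7,.65,.6,.57):
    print(a,(R.T@(c2w(p+lidp(a)-b)-np.array(sense()["tool_pos"]))/1000).round(4).tolist())
```

```text
chest [ 26.6   4.3 290.4] F [-2.2  0.9  5.8] gw 0.10054409570064 lid~ 1.278252816955204 r 229.900372169285
1.2 [0.0, -0.0139, 0.0047]
1.1 [0.0, -0.0347, 0.0136]
1.0 [0.0001, -0.0544, 0.0246]
0.9 [0.0001, -0.073, 0.0374]
0.85 [0.0001, -0.0818, 0.0446]
0.8 [0.0001, -0.0902, 0.0521]
0.75 [0.0001, -0.0982, 0.0601]
0.7 [0.0001, -0.1058, 0.0684]
0.65 [0.0001, -0.113, 0.0771]
0.6 [0.0001, -0.1198, 0.0862]
0.57 [0.0001, -0.1236, 0.0918]
```

Gripped at 9.3 mm. I'll ease the lid down slowly.

send_rows --increments '[{"travel": [0,-0.011,0.0035],"spin": 0,"claw": 1},{"travel": [0,-0.022,0.008],"spin": 0,"claw": 1},{"travel": [0,-0.033,0.0128],"spin": 0,"claw": 1},{"travel": [0,-0.044,0.0185],"spin": 0,"claw": 1},{"travel": [0,-0.0544,0.0246],"spin": 0,"claw": 1}]'

```text
time_s: 17.75
tool_pos: [570.2, 86.4, 265.1]
eef_rot: [0.0, 0.796, 0.606, 0.0]
contact_force: [-1.8, 0.6, 3.7]
grip_width: 0.102
gripper_force: 15.0
```

send_rows --increments '[{"travel": [0,-0.0093,0.0064],"spin": 0,"claw": 1},{"travel": [0,-0.0186,0.0128],"spin": 0,"claw": 1},{"travel": [0,-0.0274,0.02],"spin": 0,"claw": 1},{"travel": [0,-0.0358,0.0275],"spin": 0,"claw": 1},{"travel": [0,-0.0438,0.0355],"spin": 0,"claw": 1}]'

```text
time_s: 18.38
tool_pos: [527.5, 98.2, 228.6]
eef_rot: [-0.0, 0.796, 0.606, -0.0]
contact_force: [-2.0, 1.9, 3.4]
grip_width: 0.1
gripper_force: 15.0
```

Run:
```python
from h import *
lidang(); p=w2c(sense()["tool_pos"]); R=rot()
im,d=capture("side"); f,cx,cy,Rc,t=cal("side")
def onY(uv,Y):
    o=w2c(-Rc.T@t); r=w2c(Rc.T@(np.array([(uv[0]-cx)/f,(uv[1]-cy)/f,1])-t))-o; return o+r*(Y-o[1])/r[1]
for q,Y in(("lid_slot",-104),("rod_tip",-104),("rod_pivot",-104)):
    for m in mark_of(q,"side")[:1]: print(q,np.round(m["uv"]),round(m["score"],2),onY(m["uv"],Y).round(1))
cv2.imwrite("pics/s5.png",cv2.resize(im[150:350,250:480],None,fx=2.5,fy=2.5))
```

```text
chest [-72.6   4.3 228.6] F [-2.   1.9  3.4] gw 0.10049968779398243 lid~ 0.7616508724361541 r 227.5407313607688
lid_slot [363. 235.] 0.91 [  -6.9 -104.   167.8]
rod_tip [355. 249.] 0.6 [ -16.3 -104.   148.8]
rod_pivot [311. 318.] 0.77 [ -72.  -104.    47.7]
```

View pics/s5.png

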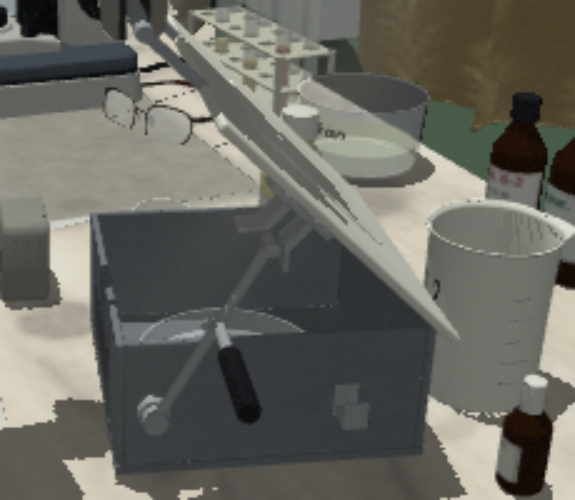

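The picture shows the tip (about (270,245) in the crop) already between the flared cheeks. I'll finish the descent.

send_rows --increments '[{"travel": [0,-0.005,0.0055],"spin": 0,"claw": 1},{"travel": [0,-0.01,0.011],"spin": 0,"claw": 1},{"travel": [0,-0.015,0.017],"spin": 0,"claw": 1},{"travel": [0,-0.019,0.022],"spin": 0,"claw": 1},{"travel": [0,-0.022,0.026],"spin": 0,"claw": 1}]'

```text
time_s: 19.2
tool_pos: [507.0, 103.8, 202.7]
eef_rot: [0.0, 0.796, 0.606, 0.0]
contact_force: [0.6, 2.5, 0.9]
grip_width: 0.103
gripper_force: 15.0
```

```bash
cat > look.py <<'E'
from h import *
lidang()
im,d=capture("side"); f,cx,cy,Rc,t=cal("side")
def onY(uv,Y):
    o=w2c(-Rc.T@t); r=w2c(Rc.T@(np.array([(uv[0]-cx)/f,(uv[1]-cy)/f,1])-t))-o; return o+r*(Y-o[1])/r[1]
for q,Y in(("lid_slot",-104),("rod_tip",-104),("rod_pivot",-104),("rod_grip",-164),("lid_handle",0)):
    for m in mark_of(q,"side")[:1]: print(q,np.round(m["uv"]),round(m["score"],2),onY(m["uv"],Y).round(1))
E
python3 look.py
```

```text
chest [-93.8   4.2 202.7] F [0.6 2.5 0.9] gw 0.10338786361812258 lid~ 0.6145145817122323 r 227.0709328181485
lid_slot [354. 244.] 0.64 [ -18.3 -104.   155.9]
rod_tip [358. 250.] 0.95 [ -12.2 -104.   147.9]
rod_pivot [312. 319.] 0.76 [ -70.  -104.    45.8]
rod_grip [349. 305.] 0.66 [ -33.6 -164.   103.3]
lid_handle [288. 170.] 0.8 [-93.8   0.  225.6]
```

send_rows --increments '[{"travel": [0,-0.001,0.0015],"spin": 0,"claw": 1},{"travel": [0,-0.002,0.003],"spin": 0,"claw": 1},{"travel": [0,-0.003,0.0045],"spin": 0,"claw": 1},{"travel": [0,-0.004,0.006],"spin": 0,"claw": 1},{"travel": [0,-0.004,0.006],"spin": 0,"claw": 1}]'

```text
time_s: 20.12
tool_pos: [505.1, 104.3, 199.7]
eef_rot: [0.002, 0.796, 0.606, 0.002]
contact_force: [2.1, 2.4, 6.8]
grip_width: 0.099
gripper_force: 15.0
```

```bash
python3 look.py
```

```text
chest [-95.8   4.2 199.7] F [2.1 2.4 6.8] gw 0.09879241299489182 lid~ 0.5983477396749693 r 226.9518292366755
lid_slot [355. 249.] 0.86 [ -17.  -104.   149.6]
rod_tip [358. 248.] 0.65 [ -12.7 -104.   149.7]
rod_pivot [314. 320.] 0.78 [ -67.5 -104.    43.2]
rod_grip [348. 302.] 0.94 [ -35.6 -164.   106.9]
```

The lid stopped at 0.598 with the load passing to the rod. Releasing and withdrawing straight up.

send_rows --increments '[{"travel": [0,0.001,-0.002],"spin": 0,"claw": 0.55},{"travel": [0,0.001,-0.002],"spin": 0,"claw": 0.55},{"travel": [0,0.001,-0.002],"spin": 0,"claw": 0.55},{"travel": [0,0.001,-0.01],"spin": 0,"claw": 0.55},{"travel": [0,0.001,-0.03],"spin": 0,"claw": 0.55}]'

```text
time_s: 21.05
tool_pos: [503.3, 104.4, 226.9]
eef_rot: [-0.001, 0.796, 0.606, -0.001]
contact_force: [-0.1, -0.6, -0.2]
grip_width: 0.219
gripper_force: 0.0
```

send_rows --increments '[{"travel": [0,0,-0.04],"spin": 0,"claw": 0.55},{"travel": [0,0,-0.08],"spin": 0,"claw": 0.55},{"travel": [0,0,-0.12],"spin": 0,"claw": 0.55},{"travel": [0,0,-0.14],"spin": 0,"claw": 0.55},{"travel": [0,0,-0.14],"spin": 0,"claw": 0.55}]'

```text
time_s: 21.68
tool_pos: [504.8, 104.4, 369.4]
eef_rot: [0.001, 0.796, 0.606, 0.002]
contact_force: [0.1, 0.7, -1.0]
grip_width: 0.226
gripper_force: 0.0
```

```bash
python3 look.py; python3 look.py | grep -E "slot|tip|handle"
```

```text
chest [-96.1   4.3 369.4] F [ 0.1  0.7 -1. ] gw 0.22579020167223024 lid~ 1.0026648682507635 r 353.0556505808132
lid_slot [354. 251.] 0.61 [ -17.6 -104.   146.3]
rod_pivot [314. 319.] 0.98 [ -67.7 -104.    45.2]
rod_grip [350. 303.] 0.76 [ -32.1 -164.   105.2]
lid_handle [288. 172.] 0.85 [-94.3   0.  222.7]
lid_slot [355. 249.] 0.6 [ -17.  -104.   149.3]
rod_tip [359. 248.] 0.91 [ -11.4 -104.   149.6]
lid_handle [287. 172.] 0.97 [-96.    0.  221.9]
```

```bash
python3 -c "
from rig import *
print(sign_off())"
```

```text
the job is handed in; nothing more can be done
None
```

The job is handed in: the lid rests at about 0.60 rad on the prop rod with the tip seated in the slot as far as the side camera shows, and the gripper is clear; sign-off returned no verdict.

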